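Snap a control board onto its standoffs

ROBOT

A 6-joint arm with a two-finger parallel gripper is mounted at the origin on a cart in front of the work surface, level with it; the furniture and walls round the work are solid. World frame = base frame: x ahead of the robot, y to its left, z up, the work surface at z = 0. Lengths are in mm, angles in degrees, forces in N, time in s.
With the tool pointing down it reaches from about 375 to 925 mm from the base axis. Payload 5.7 kg.
Tool frame: the origin (TCP) lies at the very end of the fingers, on their centre line; the grasp point (between the pads) lies 19 mm behind it (grip_point_offset is the distance from the TCP to the grasp point, in mm); z points along the fingers, y is the line along which they close (so a half turn about z gives the same grasp; the last joint's range is limited). The gripper opens to 85 mm and grips with 20 to 120 N. Pads are 22 mm wide; open, the fingers measure 114 mm over their backs; the gripper's body (76 mm by 85 mm) begins 54 mm behind the grasp point. The pads swing forward as they close: fully open they stand 13 mm farther back than shut.
Start: joints at [-74.834, 20.558, 86.54, -0, 72.909, -6.595], TCP at [222.424, -557.217, 231.267] pointing down, gripper open.
Joint ranges: [-170.27, 170.27], [-57.76, 135], [12.27, 136.19], [-55.21, 235.2], [11.17, 155.16], [-170.74, 170.74]. Speed limits (degrees/s): [136.94, 136.94, 180, 180, 180, 180].

INTERFACE

Orientations are given as [roll, pitch, yaw] about the fixed x, y, z axes, in that order (R = Rz(yaw) Ry(pitch) Rx(roll)).
In Python, from rig import * gives the robot as it stands.
- The arm moves only by the tool move_arm, never from a script. Its argument "motion" is a list of rows, each a list of 3 entries, a list of its own where there are three numbers: the turn, a rotation vector about the tool's x, y, z scaled (see below), then the shift along the tool's x, y, z scaled (see below), then the opening, from -1 (shut) to 1 (fully open). A call has 1 to 8 rows; each row is the pose to reach, as a shift and turn from the pose commanded when the call began, along the tool's axes at that moment; what a row does not reach only later rows make up. The controller multiplies each number of a shift by 120 mm and each number of a turn by 45 degrees. A row lasts 1/8 s, in which the tool goes at most 62.5 mm and 10.7 degrees, less where a joint would pass 70% of its speed; a pose out of reach is approached as far as the arm can. A call with a number of a shift or a turn outside -1 to 1 is refused whole. A call with a gripper value outside its range is refused whole. The fingers move at their own pace and stop on an object; "grip_force" is the grip in N (left out, the last holds). Time passes only in rows, so rows that repeat a pose let the fingers close. It gives the time, the measured TCP pose, the force, the opening and the grip force at its end, in the units of the state.
- observe(): the state, without advancing time (a new reading comes with each control period).
- grab_frame(name): name is "side" or "top"; returns the picture (480x640x3 uint8, red, green, blue); there is no depth.
- camera_info(name): a dict with "mtx" (3x3 intrinsics, pixels), "world_to_cam" (4x4, takes a point from world to camera coordinates). Camera axes: x right, y down, z forward; pixel columns grow to the right and rows downward; lengths in mm; the calibration is good to about 2 mm. A picture is of the moment at which its call begins. camera_info takes no time and is no camera call.
- sign_off(): hands the job in; it is judged then, once.
Trained networks look in the newest picture that a camera, given by its name, has taken for a name from the list of things; names that differ only in an ending like _2 or _b are one class to them, and where a whole thing is asked for, a point or a joint stands for the part that bears it (a point fixed in the world has none). Each returns a list of dicts, best first, with "score" (0 to 1); they miss things now and then, are a little off and sometimes report something else, mostly with a low value. They report only what shows in the picture. A call takes as long as a camera call.
- silhouettes(camera, target): "region" (480x640 bool, what is visible of it) and "extent" ([left, top, width, height] in pixels, round what is visible of it).
- mark_of(camera, target): "centre" ([column, row] in pixels: a listed point, or the origin of a listed thing).
The state is a dict: "time_s": time; "q": joint angles; "qvel": joint speeds; "tau": joint torques, N m; "tool_pos": TCP position; "orientation": TCP orientation; "contact_force": force on the tool from outside, world axes, zero at the start; "wrist_torque": the same for the moment, N m; "gripper_width": finger opening in mm; "gripper_force": force on a finger pad.
Only numpy, scipy, OpenCV 4.12 (cv2) and the standard library are available. Lean on these libraries where they do the work, as an engineer would, in place of code of your own. Each camera call takes 0.05 s, during which the arm holds its last target. There are 200 camera calls.

TASK

Pick up the circuit board by its heat sink and set it over the four snap standoffs of the grey housing, connector end at the wall with the cable opening. Then press it straight down, evenly and level, until every standoff has clicked through and the board sits fully home on all four shoulders. Keep the pressing force on the housing below 25 N and leave the other things on the bench alone.

Things in the scene. Friction and masses are not known exactly. Their poses are not given: they have to be found in the camera images.
- heatsink (a point): Centre of the finned aluminium heat sink (44 mm in x, 24 mm in y, 30 mm tall) in the middle of the loose green circuit board; 19 mm above the board's underside. Board axes: +x towards the black connector, z up. It is the handle: grip it across its 24 mm width; beside it the board is bare for 25 mm except for flat chips 2 mm tall.
- board_centre (a point): Centre of the underside of the green circuit board, axes as the heat sink's. Rigid plate 120 mm (x) by 84 mm (y), 4 mm thick, about 120 g, lying flat on the bench component side up. Its -x end, on the middle line 44 mm from the centre, is bare and safe to push on.
- connector (a point): Centre of the top of the black cable connector (16 mm x 34 mm, 12 mm tall) at the board's +x end, 50 mm from the board's centre; its top is 16 mm above the board's underside. Safe to push on.
- hole0 (a point): Centre of the board's square 10 mm hole at the +x +y corner, at the level of the board's underside (top face 4 mm higher). The holes form a rectangle of 100 mm (x) by 64 mm (y). It goes over standoff0.
- hole1 (a point): Centre of the board's square 10 mm hole at the +x -y corner, at the level of the board's underside (top face 4 mm higher). The holes form a rectangle of 100 mm (x) by 64 mm (y). It goes over standoff1.
- hole2 (a point): Centre of the board's square 10 mm hole at the -x -y corner, at the level of the board's underside (top face 4 mm higher). The holes form a rectangle of 100 mm (x) by 64 mm (y). It goes over standoff2.
- hole3 (a point): Centre of the board's square 10 mm hole at the -x +y corner, at the level of the board's underside (top face 4 mm higher). The holes form a rectangle of 100 mm (x) by 64 mm (y). It goes over standoff3.
- standoff0 (a point): Centre of the flat round shoulder (16 mm across) of the standoff at the +x +y corner of the housing (housing axes); the board's underside finally rests on it. Two sprung white prongs rise from each standoff: tips 13 mm above the shoulder, 6.4 mm across; barbs 14 mm across, 6.4 mm above the shoulder.
- standoff1 (a point): Centre of the flat round shoulder (16 mm across) of the standoff at the +x -y corner of the housing (housing axes); the board's underside finally rests on it. A board laid on the prongs rests with its underside about 9 mm above the shoulders. Pressed down, its resistance rises, then drops half way.
- standoff2 (a point): Centre of the flat round shoulder (16 mm across) of the standoff at the -x -y corner of the housing (housing axes); the board's underside finally rests on it. The barbs spring out over the board's top face (click) when its underside comes within about 2 mm of the shoulder.
- standoff3 (a point): Centre of the flat round shoulder (16 mm across) of the standoff at the -x +y corner of the housing (housing axes); the board's underside finally rests on it. One standoff takes about 3 to 5 N to press through depending on friction, four at once about 11 to 20 N.
- housing_centre (a point): Middle of the four shoulders, at their height, 44 mm above the bench. Housing: grey open tray 146 mm (x) x 110 mm (y), walls 2 mm above the shoulders; +x towards the wall with the low cable opening. It stands on a fixed steel plate on soft rubber mounts and sinks straight down under load: several mm at the force of the clicks, 18 mm at most.
- dish: Round zinc dish of wood screws, 80 mm across, 14 mm tall; origin under its centre. Bystander.
- sander: Cork sanding block, 86 x 123 mm, 37 mm tall, lying on the bench. Bystander.
- pencil: Dark blue pencil, 168 mm long, 8 mm thick, lying on the bench. Bystander.
- clamp: Orange spring clamp, 81 x 87 mm, 18 mm tall, lying on the bench. Bystander.

How it is judged (in metres and radians):
On the way:
1. the board lies on the prongs of all four standoffs, not yet pressed home (horizontal distance between hole0 and standoff0 below 0.005 m and horizontal distance between hole1 and standoff1 below 0.005 m and horizontal distance between hole2 and standoff2 below 0.005 m and horizontal distance between hole3 and standoff3 below 0.005 m and z of hole0 in the frame of standoff0 between 0.003 and 0.013 m and z of hole1 in the frame of standoff1 between 0.003 and 0.013 m and z of hole2 in the frame of standoff2 between 0.003 and 0.013 m and z of hole3 in the frame of standoff3 between 0.003 and 0.013 m), for 0.1 s.
At the end, for the whole second after the job is handed in: every hole of the board is within 3 mm sideways of its standoff's centre and the board's underside within 1.8 mm of every shoulder (all four barbs over the board), the board at rest and released (horizontal distance between hole0 and standoff0 below 0.003 m and horizontal distance between hole1 and standoff1 below 0.003 m and horizontal distance between hole2 and standoff2 below 0.003 m and horizontal distance between hole3 and standoff3 below 0.003 m and z of hole0 in the frame of standoff0 between -0.002 and 0.0018 m and z of hole1 in the frame of standoff1 between -0.002 and 0.0018 m and z of hole2 in the frame of standoff2 between -0.002 and 0.0018 m and z of hole3 in the frame of standoff3 between -0.002 and 0.0018 m and linear speed of board below 0.02 m/s); the robot touches nothing.
It fails at once if the board pressed on the housing with more than 25 N (contact force between board and mount above 25 N).
It fails at once if the board tipped more than 8 degrees out of level with the housing while on the standoffs (horizontal distance between heatsink and housing_centre below 0.02 m and z of heatsink in the frame of housing_centre below 0.032 m and angle between the z axis of heatsink and the z axis of housing_centre, either way round above 0.14 rad).
It fails at once if the dish, sanding block, pencil or clamp moved by more than 30 mm (distance of any of dish, sander, pencil, clamp from where it was at the start of the episode above 0.03 m).
It also fails if it takes over 58 s, if anything falls off the work surface, if the arm or the gripper's body presses on something with over 40 N, if the wrist force passes 120 N, or if a joint passes its speed limit or range.

## Working session

There is one attempt and no reset: what is moved stays moved. The work goes in short steps, Python scripts to look and compute and a tool call to move; the robot and the scene stay as the last step left them, time stands still between calls to the robot, and variables do not carry over. Pictures are saved under pics/ and viewed, at most 10 in all, crops included, and the job is handed in when it is done.

Besides the shell and the picture viewer there is one more tool, called after "Request:" by a JSON object that holds its "fn" and its "kwargs", one argument or row to a line. move_arm: Moves the arm, as the interface text tells. Shifts and turns lie within -1 to 1; 1 stands for 120 mm of shift or 45 degrees of turn. Its arguments: {"type":"object","properties":{"motion":{"type":"array"},"grip_force":{"type":"number"}},"required":["motion"]}

```bash
ls; mkdir -p pics; cat > h.py <<'E'
from rig import *
import numpy as np, cv2
from scipy.spatial.transform import Rotation as R
def proj(cam,p):
    c=camera_info(cam);q=c["world_to_cam"]@np.append(p,1);u=np.array(c["mtx"])@q[:3];return u[:2]/u[2]
def ray(cam,px):
    c=camera_info(cam);W=np.array(c["world_to_cam"]);d=W[:3,:3].T@np.linalg.inv(c["mtx"])@[px[0],px[1],1];return -W[:3,:3].T@W[:3,3],d
def atz(cam,px,z):
    o,d=ray(cam,px);return o+d*(z-o[2])/d[2]
E
python3 - <<'E'
from h import *
for c in("top","side"):
    cv2.imwrite(f"pics/{c}0.png",grab_frame(c)[:,:,::-1]); print(c,ray(c,(320,240)))
z=dict(heatsink=19,board_centre=0,connector=16,hole0=0,hole1=0,hole2=0,hole3=0,standoff0=44,standoff1=44,standoff2=44,standoff3=44,housing_centre=44,dish=0,sander=0,pencil=0,clamp=0)
for n in z:
  for c in("top","side"):
    for m in mark_of(c,n)[:2]: print(n,c,round(m["score"],2),np.round(m["centre"],1),np.round(atz(c,m["centre"],z[n]),1))
print(observe())
E
```

```text
pics
top (array([-210.04406598,  191.85230772, 1617.25605596]), array([ 0.40138444, -0.118322  , -0.90825095]))
side (array([ 292.76160435, -948.10154863,  900.19884167]), array([ 0.14196621,  0.73519103, -0.66292755]))
heatsink top 0.98 [255.3 262.6] [485.4 193.1  19. ]
heatsink side 0.94 [310.2 195. ] [491.2 213.7  19. ]
heatsink side 0.73 [321.5 213.7] [505.2 128.8  19. ]
board_centre top 0.69 [255.5 271.2] [466.1 199.9   0. ]
board_centre side 0.81 [308.4 204.3] [483.1 198.7   0. ]
connector top 0.89 [256.5 251.4] [521.4 179.9  16. ]
connector side 0.91 [327.8 200.2] [533.6 185.4  16. ]
hole0 top 0.76 [238.8 283.1] [444.4 257.9   0. ]
hole0 top 0.71 [262.9 280.6] [429.6 186.5   0. ]
hole0 side 0.91 [285.3 207.2] [420.3 198.7   0. ]
hole0 side 0.86 [291.3 194.7] [444.7 250.6  -0. ]
hole1 top 0.76 [238.8 283.1] [444.4 257.9   0. ]
hole1 top 0.71 [262.9 280.6] [429.6 186.5   0. ]
hole1 side 0.91 [285.3 207.2] [420.3 198.7   0. ]
hole1 side 0.86 [291.3 194.7] [444.7 250.6  -0. ]
hole2 top 0.76 [238.8 283.1] [444.4 257.9   0. ]
hole2 top 0.71 [262.9 280.6] [429.6 186.5   0. ]
hole2 si
[... 1256 characters left out ...]
  0. ]
{'time_s': 1.7, 'q': array([-7.48337066e+01,  2.05583215e+01,  8.65401287e+01, -9.88443304e-04,
        7.29087380e+01, -6.59176736e+00]), 'qvel': array([ 0.06990003, -0.03618433,  0.05111745, -0.08349219,  0.01072743,
        0.01542236]), 'tau': array([ 5.82532011e-04, -5.27579498e+01, -2.79041988e+01, -1.58283306e-04,
        1.62704549e-03, -9.62658220e-06]), 'tool_pos': array([ 222.41921958, -557.21213251,  231.25669493]), 'orientation': array([-1.79992751e+02,  1.13345192e-04,  2.17583513e+01]), 'contact_force': array([ 0.3797131 , -0.10946507,  0.53959513]), 'wrist_torque': array([-0.07629514,  0.04746728,  0.01368565]), 'gripper_force': 0.0, 'gripper_width': 85.51098632553777}
```

```bash
python3 - <<'E'
import cv2,numpy as np
t=cv2.imread("pics/top0.png");s=cv2.imread("pics/side0.png")
a=cv2.resize(t[180:360,150:500],(800,411),interpolation=3)
cv2.imwrite("pics/a.png",a)
cv2.imwrite("pics/b.png",cv2.resize(s[140:440,230:470],(480*1,600),interpolation=3))
E
```

```text
(no output)
```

View pics/a.png

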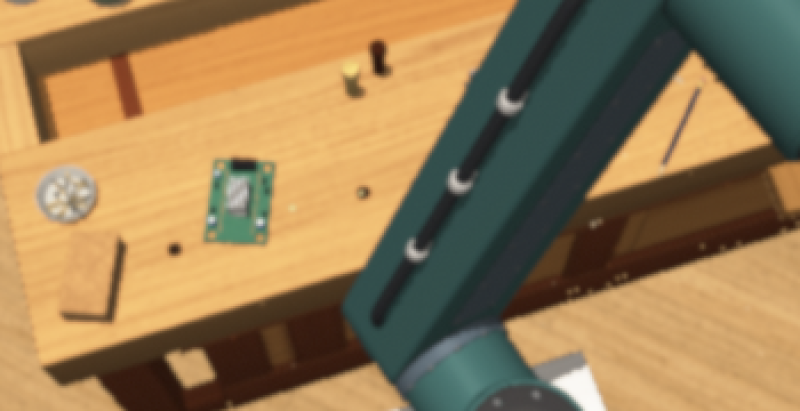

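View pics/b.png

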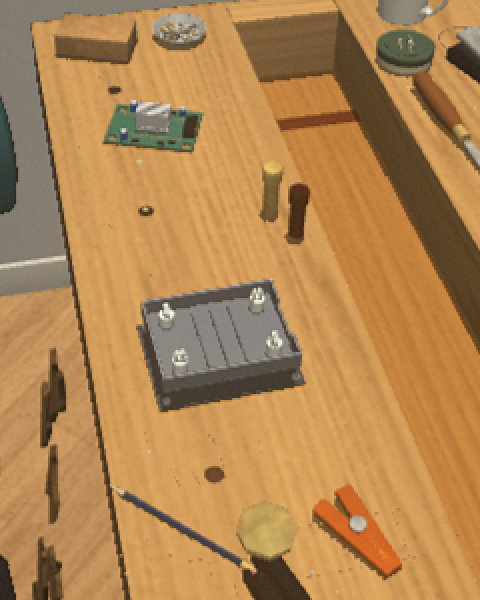

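Request:
{"fn": "move_arm", "kwargs": {
  "motion": [
    [[0,0,0],[0.3,-0.36,0],1],
    [[0,0,0],[0.6,-0.7,0],1],
    [[0,0,0],[0.86,-1,0],1]
  ]
}}

```text
time_s: 2.08
tool_pos: [274.1, -405.7, 231.2]
orientation: [-180.0, -0.0, 21.7]
contact_force: [-0.0, 0.7, 0.2]
gripper_width: 85.4
gripper_force: 0.0
```

Request:
{"fn": "move_arm", "kwargs": {
  "motion": [
    [[0,0,0],[0.3,-0.36,0],1],
    [[0,0,0],[0.6,-0.7,0],1],
    [[0,0,0],[0.86,-1,0],1]
  ]
}}

```text
time_s: 2.45
tool_pos: [325.5, -256.0, 231.5]
orientation: [180.0, -0.0, 21.8]
contact_force: [0.7, 0.4, -0.3]
gripper_width: 85.3
gripper_force: 0.0
```

Request:
{"fn": "move_arm", "kwargs": {
  "motion": [
    [[0,0,0],[0.3,-0.36,0],0],
    [[0,0,0],[0.6,-0.7,0],0],
    [[0,0,0],[0.86,-1,0],0]
  ]
}}

```text
time_s: 2.82
tool_pos: [376.9, -106.4, 231.6]
orientation: [180.0, -0.0, 21.8]
contact_force: [0.5, -1.1, 0.8]
gripper_width: 42.8
gripper_force: 0.0
```

Request:
{"fn": "move_arm", "kwargs": {
  "motion": [
    [[0,0,0],[0.3,-0.36,0],-0.06],
    [[0,0,0],[0.6,-0.7,0],-0.06],
    [[0,0,0],[0.86,-1,0],-0.06]
  ]
}}

```text
time_s: 3.2
tool_pos: [428.4, 43.6, 231.7]
orientation: [180.0, -0.1, 21.8]
contact_force: [0.8, -0.3, -0.8]
gripper_width: 40.1
gripper_force: 0.0
```

```bash
cat >> h.py <<'E'
from scipy.optimize import least_squares, linear_sum_assignment
HC=np.array([[50,32,0],[50,-32,0],[-50,-32,0],[-50,32,0.]])
def fit(pose0, names, group, zoff=0, n=1, cams=("top","side"), dz=False, axial=False):
    """pose [x,y,yaw(rad)] (z fixed zoff); names: {single name: local pt}; group: class of 4 corners"""
    obs=[]
    for c in cams:
        for k in range(n):
            grab_frame(c)
            for nm,p in names.items():
                m=mark_of(c,nm)
                if m and m[0]["score"]>.5: obs.append((c,nm,np.array([p]),[np.array(m[0]["centre"])]))
            if group:
                m=[np.array(q["centre"]) for q in mark_of(c,group) if q["score"]>.3]
                if m: obs.append((c,group,HC,m))
    W=lambda v,p:np.array([v[0]+np.cos(v[2])*p[0]-np.sin(v[2])*p[1],v[1]+np.sin(v[2])*p[0]+np.cos(v[2])*p[1],zoff+p[2]+(v[3] if dz else 0)])
    v=np.array(list(pose0)+([0] if dz else []),float)
    for it in range(4):
        pairs=[]
        for c,nm,P,M in obs:
            D=np.array([[np.hypot(*(proj(c,W(v,p))-m)) for m in M] for p in P])
            for i,j in zip(*linear_sum_assignment(D)):
                if D[i,j]<(25 if it==0 else 8): pairs.append((c,nm,P[i],M[j]))
        f=lambda v:np.concatenate([proj(c,W(v,p))-m for c,nm,p,m in pairs])
        r=least_squares(f,v,x_scale=[1,1,.01]+([1] if dz else []),loss="soft_l1");v=r.x
    J=r.jac; cov=np.linalg.inv(J.T@J)
    res=f(v).reshape(-1,2)
    print(group,"pose",np.round(v[:2],1),"yaw",round(np.degrees(v[2]),2),v[3:],"sd",np.sqrt(np.diag(cov)).round(3))
    for (c,nm,p,m),e in zip(pairs,res): print("  ",c,nm,p[:2],np.round(e,1))
    return v
E
python3 - <<'E'
from h import *
fit([478,199,np.radians(-18)],{"heatsink":np.array([0,0,19]),"board_centre":np.zeros(3),"connector":np.array([50,0,16])},"hole0")
fit([478,-205,np.radians(6)],{"housing_centre":np.zeros(3)},"standoff0",zoff=44)
t=grab_frame("top")[:,:,::-1];s=grab_frame("side")[:,:,::-1]
cv2.imwrite("pics/full.png",np.hstack([cv2.resize(t[200:300,300:400],(400,400),interpolation=2),cv2.resize(s[265:350,295:385],(400,400),interpolation=2)]))
print(observe()["time_s"])
E
```

```text
hole0 pose [477.9 205.4] yaw -22.71 [] sd [1.354 2.283 0.038]
   side heatsink [0 0] [-2.2  0.3]
   side board_centre [0. 0.] [ 0.2 -2.4]
   side connector [50  0] [-0.2  0.3]
   side hole0 [50. 32.] [-0.7  0.9]
   side hole0 [ 50. -32.] [ 0.4 -0.9]
   side hole0 [-50. -32.] [ 0.5 -0.4]
   side hole0 [-50.  32.] [1.  1.4]
standoff0 pose [ 475.1 -204.6] yaw -0.18 [] sd [1.108 1.349 0.023]
   top housing_centre [0. 0.] [-0.6 -0.1]
   top standoff0 [50. 32.] [ 0.1 -0.1]
   top standoff0 [ 50. -32.] [ 0.8 -0.3]
   top standoff0 [-50. -32.] [-2.5  0.4]
   side housing_centre [0. 0.] [-3.1 -0.5]
   side standoff0 [50. 32.] [0.1 1.2]
   side standoff0 [ 50. -32.] [ 1.4 -0.1]
   side standoff0 [-50. -32.] [ 0.6 -0.4]
   side standoff0 [-50.  32.] [-0.8  4.3]
4.1
```

View pics/full.png

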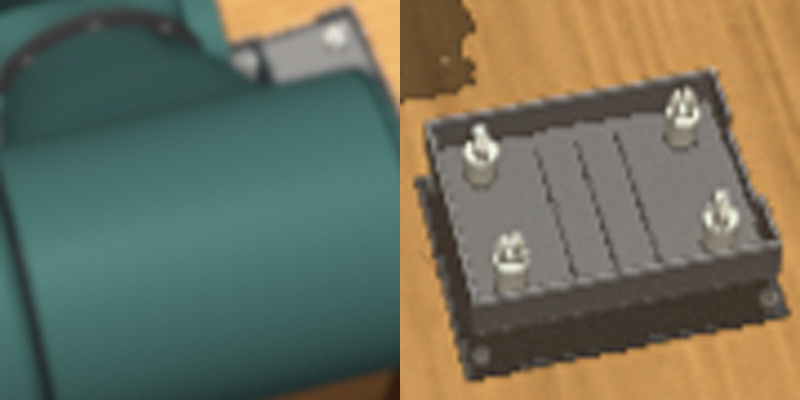

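```bash
python3 - <<'E'
import h;from h import *
T={"heatsink":[(255.3,262.6)],"board_centre":[(255.5,271.2)],"connector":[(256.5,251.4)],"hole0":[(238.8,283.1),(262.9,280.6)]}
om=h.mark_of
def mk(c,n): return [dict(score=.9,centre=p) for p in T.get(n,[])] if c=="top" else om(c,n)
h.mark_of=mk
v=fit([478,203,np.radians(-20)],{"heatsink":np.array([0,0,19]),"board_centre":np.zeros(3),"connector":np.array([50,0,16])},"hole0",n=2)
# tool marks: where is the tool now vs board
t=grab_frame("side")[:,:,::-1].copy()
s=observe();print(s["tool_pos"],s["orientation"],s["time_s"])
for p in HC:
    w=np.array([v[0]+np.cos(v[2])*p[0]-np.sin(v[2])*p[1],v[1]+np.sin(v[2])*p[0]+np.cos(v[2])*p[1],0])
    print(w,proj("side",w))
sil=silhouettes("side","board_centre")[0]
print(sil["score"],sil["extent"])
g=t[150:260,250:390]
cv2.imwrite("pics/c.png",cv2.resize(g,(763,600),interpolation=2))
E
```

```text
hole0 pose [479.5 200.2] yaw -21.72 [] sd [0.979 1.25  0.023]
   top heatsink [0 0] [-1.8  2.4]
   top board_centre [0. 0.] [-1.2 -3.9]
   top connector [50  0] [-0.9 -1.1]
   top hole0 [-50. -32.] [-0.   2.7]
   top hole0 [-50.  32.] [ 3.  -1.1]
   top heatsink [0 0] [-1.8  2.4]
   top board_centre [0. 0.] [-1.2 -3.9]
   top connector [50  0] [-0.9 -1.1]
   top hole0 [-50. -32.] [-0.   2.7]
   top hole0 [-50.  32.] [ 3.  -1.1]
   side heatsink [0 0] [-2.5  3. ]
   side board_centre [0. 0.] [ 0.9 -0.3]
   side connector [50  0] [-0.4  3.1]
   side hole0 [50. 32.] [-1.2  0.9]
   side hole0 [ 50. -32.] [-0.1 -0.2]
   side hole0 [-50. -32.] [-0.2 -1.8]
   side hole0 [-50.  32.] [-2.1 -1.9]
   side heatsink [0 0] [-1.   1.7]
   side board_centre [0. 0.] [0.9 0.7]
   side connector [50  0] [0.4 0.9]
   side hole0 [50. 32.] [ 0.5 -1.3]
   side hole0 [ 50. -32.] [1.2 1. ]
   side hole0 [-50. -32.] [-1.2  0.8]
   side hole0 [-50.  32.] [1.1 1.3]
[427.83138472  41.62622816 231.30946655] [-1.79993202e+02  2.01791922e-03  2.17641893e+01] 4.75
[537.82276526 211.4020243    0.        ] [327.32358264 199.00931931]
[514.13890954 151.94552778   0.        ] [323.13865512 213.49710354]
[421.23813373 188.95155235   0.        ] [286.18070895 209.37256571]
[444.92198945 248.40804887   0.        ] [291.49659872 195.15441679]
0.6 [287.3, 191.3, 41.5, 20.8]
```

View pics/c.png

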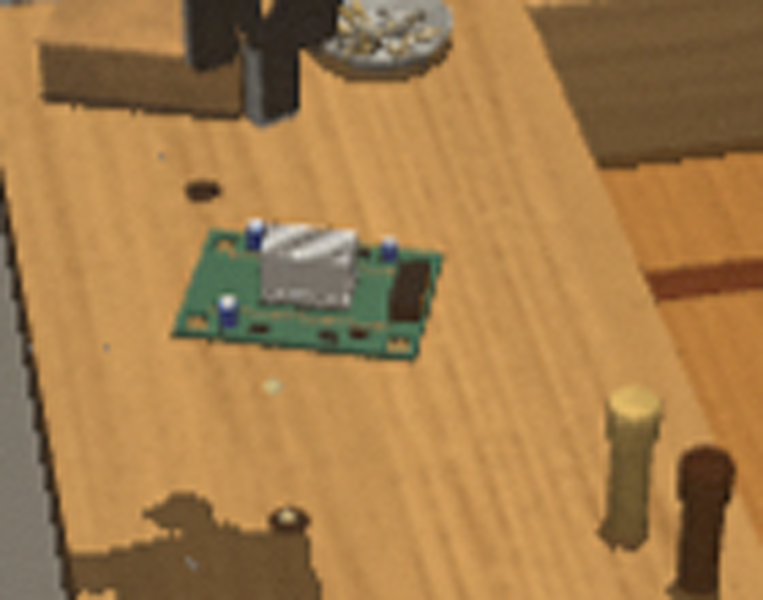

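```bash
python3 - <<'E'
from h import *
L=np.array([[-60,42,4],[60,42,4],[60,-42,2],[-60,-42,2.]])
P=np.array([[288.9,192.2],[331.3,196.4],[325.8,215.5],[281.6,211.4]])
def W(v,p): c,s=np.cos(v[2]),np.sin(v[2]);return np.array([v[0]+c*p[0]-s*p[1],v[1]+s*p[0]+c*p[1],p[2]])
r=least_squares(lambda v:np.concatenate([proj("side",W(v,p))-q for p,q in zip(L,P)]),[479,200,-.37],x_scale=[1,1,.01])
print(r.x,np.degrees(r.x[2]),r.fun)
E
```

```text
[ 4.78893173e+02  1.98569285e+02 -3.74744555e-01] -21.471281383723365 [-0.41900093 -0.31445545  0.11432789 -0.04551985  0.38796704  0.53115996
 -0.10211925 -0.25701373]
```

Request:
{"fn": "move_arm", "kwargs": {
  "motion": [
    [[0,0,0.24],[0.3,-0.35,0.1],-0.06],
    [[0,0,0.48],[0.6,-0.7,0.3],-0.06],
    [[0,0,0.71],[0.88,-1,0.6],-0.06],
    [[0,0,0.94],[0.88,-1,0.9],-0.06],
    [[0,0,0.96],[0.88,-1,0.9],-0.06]
  ]
}}

```text
time_s: 5.42
tool_pos: [479.1, 192.7, 120.1]
orientation: [179.8, 0.3, -21.5]
contact_force: [-0.0, -0.3, 0.2]
gripper_width: 40.3
gripper_force: 0.0
```

Request:
{"fn": "move_arm", "kwargs": {
  "motion": [
    [[0,0,0],[-0.04,-0.044,0.3],-0.06],
    [[0,0,0],[-0.04,-0.044,0.58],-0.06],
    [[0,0,0],[-0.04,-0.044,0.58],-0.06]
  ]
}}

```text
time_s: 5.8
tool_pos: [476.8, 198.4, 51.8]
orientation: [179.8, 0.2, -21.4]
contact_force: [-0.1, -0.9, 0.3]
gripper_width: 40.1
gripper_force: 0.0
```

```bash
python3 - <<'E'
from h import *
s=grab_frame("side")[:,:,::-1];t=grab_frame("top")[:,:,::-1]
o=observe();print(o["tool_pos"],o["orientation"],o["time_s"])
print(proj("side",o["tool_pos"]),proj("top",o["tool_pos"]))
cv2.imwrite("pics/d.png",np.hstack([cv2.resize(s[150:230,265:345],(400,400),interpolation=2),cv2.resize(t[210:300,210:300],(400,400),interpolation=2)]))
fit([478,-205,np.radians(2)],{"housing_centre":np.zeros(3)},"standoff0",zoff=44,n=2)
E
```

```text
[479.17742223 198.91906743  54.15087661] [ 1.79999543e+02  8.98549452e-03 -2.14425211e+01] 5.9
[306.49945367 188.11045968] [252.59534217 260.46526077]
standoff0 pose [ 476.8 -203.3] yaw 1.18 [] sd [0.873 1.155 0.019]
   top housing_centre [0. 0.] [-0.5  1.8]
   top standoff0 [50. 32.] [-0.7 -1.5]
   top standoff0 [ 50. -32.] [ 1.1 -2.4]
   top standoff0 [-50.  32.] [1.2 0.3]
   top housing_centre [0. 0.] [-0.3  0.3]
   top standoff0 [50. 32.] [ 2.  -1.2]
   top standoff0 [ 50. -32.] [-0.1 -2.5]
   top standoff0 [-50. -32.] [-2.4 -2.9]
   top standoff0 [-50.  32.] [0.1 1.4]
   side housing_centre [0. 0.] [ 0.8 -2.5]
   side standoff0 [50. 32.] [-0.   1.3]
   side standoff0 [ 50. -32.] [-1.7  4.2]
   side standoff0 [-50. -32.] [-1.5 -2.8]
   side standoff0 [-50.  32.] [0.6 1.5]
   side standoff0 [50. 32.] [-1.7 -1.9]
   side standoff0 [ 50. -32.] [ 0.8 -1.7]
   side standoff0 [-50. -32.] [-0.2 -0. ]
   side standoff0 [-50.  32.] [-0.2  1.9]
```

View pics/d.png

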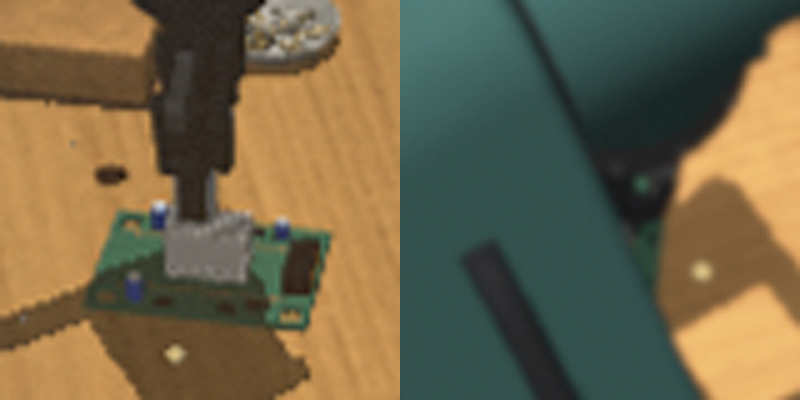

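Request:
{"fn": "move_arm", "kwargs": {
  "motion": [
    [[0,0,0],[0,0,0.2],-0.06],
    [[0,0,0],[0,0,0.36],-0.06],
    [[0,0,0],[0,0,0.36],-0.06],
    [[0,0,0],[0,0,0.36],-0.06],
    [[0,0,0],[0,0,0.36],-1],
    [[0,0,0],[0,0,0.36],-1],
    [[0,0,0],[0,0,0.36],-1],
    [[0,0,0],[0,0,0.36],-1]
  ],
  "grip_force": 50
}}

```text
time_s: 7.5
tool_pos: [479.7, 199.2, 11.5]
orientation: [-179.9, -0.1, -21.4]
contact_force: [0.3, 1.0, 6.3]
gripper_width: 23.0
gripper_force: 50.3
```

Request:
{"fn": "move_arm", "kwargs": {
  "motion": [
    [[0,0,0],[0,0,-0.1],-1],
    [[0,0,0],[0,0,-0.35],-1],
    [[0,0,0],[0,0,-0.7],-1],
    [[0,0,0],[0,0,-1],-1]
  ]
}}

```text
time_s: 8.0
tool_pos: [478.7, 198.8, 132.5]
orientation: [-180.0, -0.0, -21.4]
contact_force: [0.9, -0.3, -1.2]
gripper_width: 22.9
gripper_force: 49.5
```

Request:
{"fn": "move_arm", "kwargs": {
  "motion": [
    [[0,0,0],[0.05,0.13,-0.1],-1],
    [[0,0,0],[0.16,0.4,-0.2],-1],
    [[0,0,0],[0.27,0.7,-0.2],-1],
    [[0,0,0],[0.39,1,-0.2],-1]
  ]
}}

```text
time_s: 8.5
tool_pos: [477.4, 68.2, 154.0]
orientation: [180.0, 0.1, -21.4]
contact_force: [0.5, 0.2, -0.9]
gripper_width: 23.0
gripper_force: 49.5
```

Request:
{"fn": "move_arm", "kwargs": {
  "motion": [
    [[0,0,0],[0.12,0.3,0],-1],
    [[0,0,0],[0.24,0.6,0],-1],
    [[0,0,0],[0.36,0.9,0],-1],
    [[0,0,0],[0.39,1,0],-1]
  ]
}}

```text
time_s: 9.0
tool_pos: [477.2, -61.1, 153.9]
orientation: [180.0, 0.1, -21.6]
contact_force: [-0.1, 0.2, -0.5]
gripper_width: 23.3
gripper_force: 49.5
```

Request:
{"fn": "move_arm", "kwargs": {
  "motion": [
    [[0,0,0],[0.12,0.3,0],-1],
    [[0,0,0],[0.24,0.6,0],-1],
    [[0,0,0],[0.33,0.85,0],-1],
    [[0,0,0],[0.39,1,0],-1],
    [[0,0,0],[0.39,1,0],-1]
  ]
}}

```text
time_s: 9.62
tool_pos: [477.7, -188.1, 154.2]
orientation: [-180.0, 0.0, -21.5]
contact_force: [-0.6, 1.0, -1.4]
gripper_width: 23.1
gripper_force: 49.6
```

Request:
{"fn": "move_arm", "kwargs": {
  "motion": [
    [[0,0,-0.2],[0.02,0.06,0.15],-1],
    [[0,0,-0.4],[0.04,0.12,0.3],-1],
    [[0,0,-0.5],[0.04,0.12,0.35],-1],
    [[0,0,-0.5],[0.04,0.12,0.35],-1]
  ]
}}

```text
time_s: 10.12
tool_pos: [476.4, -201.1, 111.8]
orientation: [-179.9, 0.1, 1.1]
contact_force: [-1.0, -0.2, -1.0]
gripper_width: 22.9
gripper_force: 49.5
```

```bash
python3 - <<'E'
from h import *
o=observe();p=o["tool_pos"];print(p,o["orientation"],o["time_s"],o["contact_force"])
s=grab_frame("side")[:,:,::-1];t=grab_frame("top")[:,:,::-1]
cv2.imwrite("pics/side_e.png",s);cv2.imwrite("pics/top_e.png",t)
cv2.imwrite("pics/e.png",np.hstack([cv2.resize(s[240:350,290:400],(440,440),interpolation=2),cv2.resize(t[190:280,310:400],(360,440),interpolation=2)]))
fit([p[0],p[1],np.radians(1)],{"heatsink":np.array([0,0,19]),"connector":np.array([50,0,16])},"hole0",zoff=p[2]-11,n=2,cams=("side",))
print(proj("side",p),proj("top",p))
E
```

```text
[ 476.44443263 -201.08190409  111.80148392] [-1.79899189e+02  1.08737141e-01  1.05967675e+00] 10.125 [-1.02415173 -0.15411699 -1.04243297]
hole0 pose [ 476.9 -200.3] yaw -1.32 [] sd [0.944 1.382 0.024]
   side heatsink [0 0] [-3.4  1.9]
   side connector [50  0] [ 1.5 -1.1]
   side hole0 [50. 32.] [0.5 1.2]
   side hole0 [ 50. -32.] [ 2.7 -0.1]
   side hole0 [-50.  32.] [-0.1 -0.1]
   side heatsink [0 0] [-1.5  0.6]
   side connector [50  0] [-0.1  0.6]
   side hole0 [50. 32.] [-0.9 -2. ]
   side hole0 [ 50. -32.] [ 0.3 -0. ]
   side hole0 [-50.  32.] [ 0.3 -2.2]
[339.54878541 280.12980699] [381.12010472 215.07195326]
```

View pics/e.png

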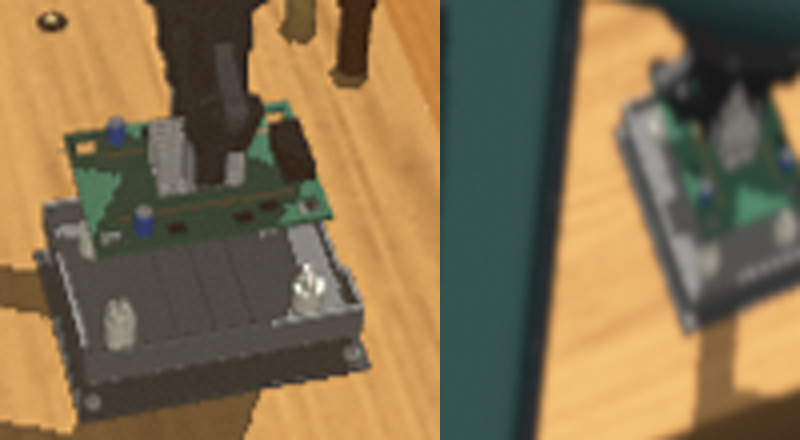

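```bash
cat >> h.py <<'E'
def cfit(cam,L,P,v0):
    W=lambda v,p:np.array([v[0]+np.cos(v[2])*p[0]-np.sin(v[2])*p[1],v[1]+np.sin(v[2])*p[0]+np.cos(v[2])*p[1],p[2]])
    r=least_squares(lambda v:np.concatenate([proj(cam,W(v,p))-q for p,q in zip(L,P)]),v0,x_scale=[1,1,.01])
    print(cam,r.x[:2].round(2),np.degrees(r.x[2]).round(2),r.fun.round(1));return r.x
def box(a,b,z): return np.array([[-a,b,z],[a,b,z],[a,-b,z],[-a,-b,z]],float)
E
python3 - <<'E'
from h import *
H=np.array([[301.3,290.9],[366.1,279.9],[380.5,316.6],[311.2,329.4]])
cfit("side",box(73,55,46),H,[477,-203,0])
cfit("side",box(73,55,46)[[0,2,3]],np.array([[301.2,291.2],[380.7,317],[311.2,327.5]]),[477,-203,0])
B=np.array([[306.2,273.7],[362.5,265.5],[373.2,293.7],[313.7,304.2]])
b=box(60,42,104.8);b[2:,2]-=3
cfit("side",b,B,[477,-203,0])
# top: crop scale x4, y4.889, offset (310,190), panel offset 440
tp=lambda a:np.array([[310+(x-440)/4,190+y/4.889] for x,y in a])
# housing rim -x-y? corners seen: left (+y,-x?) etc
for n,p in zip("FL FR NR NL".split(),box(73,55,46)): 
    q=proj("top",p+[477,-203,0]); print(n,(q-[310,190])*[4,4.889]+[440,0])
for n,p in zip("FL FR NR NL".split(),box(60,42,104.8)): 
    q=proj("top",p+[477,-201,0]); print(n,(q-[310,190])*[4,4.889]+[440,0])
E
```

```text
side [ 477.54 -204.7 ] 1.35 [-0.8 -0.7  0.1 -0.6  0.8  0.6 -0.2  0.3]
side [ 478.14 -203.33] 0.92 [-0.4 -1.7  0.6 -0.1 -0.2  1.5]
side [ 475.06 -202.83] 0.66 [-0.3 -0.4 -0.2 -0.8  0.2  1.   0.3  0.1]
FL [684.20076682 295.36483056]
FR [619.90708944  95.20050256]
NR [752.76973234  47.83640879]
NL [821.12994932 244.84141668]
FL [697.93548195 231.61829221]
FR [642.93889171  63.42200311]
NR [747.81089779  26.17428107]
NL [805.5217846  192.27526076]
```

Request:
{"fn": "move_arm", "kwargs": {
  "motion": [
    [[0,0,-0.01],[0.02,0.012,0.16],-1],
    [[0,0,-0.01],[0.02,0.012,0.3],-1],
    [[0,0,-0.01],[0.02,0.012,0.32],-1],
    [[0,0,-0.01],[0.02,0.012,0.32],-1]
  ]
}}

```text
time_s: 11.12
tool_pos: [479.7, -204.1, 74.3]
orientation: [-180.0, 0.0, 1.5]
contact_force: [-0.8, 0.7, -1.5]
gripper_width: 23.0
gripper_force: 49.5
```

```bash
python3 - <<'E'
from h import *
o=observe();p=o["tool_pos"];print(p,o["orientation"],o["time_s"],o["contact_force"])
s=np.mean([grab_frame("side")[:,:,::-1] for _ in range(4)],0).astype(np.uint8);t=np.mean([grab_frame("top")[:,:,::-1] for _ in range(4)],0).astype(np.uint8)
cv2.imwrite("pics/side_f.png",s);cv2.imwrite("pics/top_f.png",t)
cv2.imwrite("pics/f.png",cv2.resize(s[265:340,295:395],(800,600),interpolation=cv2.INTER_CUBIC))
cv2.imwrite("pics/g.png",cv2.resize(t[195:270,330:405],(600,600),interpolation=cv2.INTER_CUBIC))
E
```

```text
[ 479.67664361 -204.13309231   74.27765367] [-1.79990994e+02  5.93710207e-03  1.50255006e+00] 11.125 [-0.82863491  0.74822584 -1.5294185 ]
```

View pics/f.png

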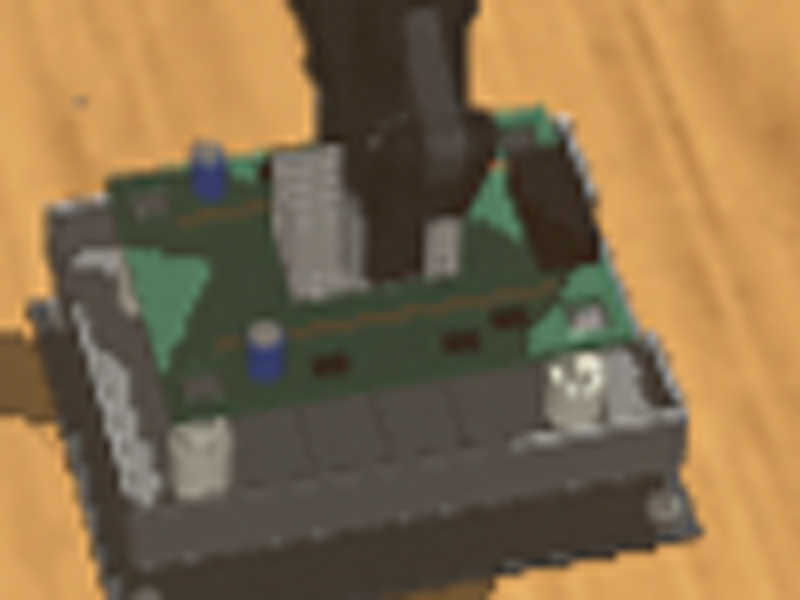

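View pics/g.png

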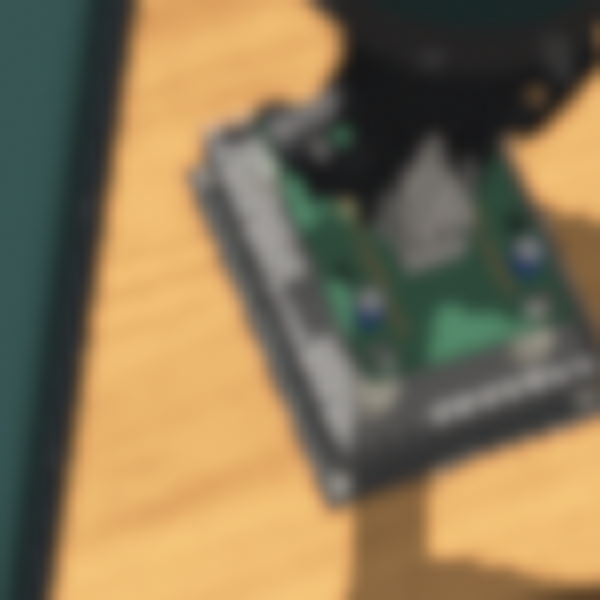

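```bash
python3 - <<'E'
from h import *
px=lambda a:np.array(a)/8.+[295,265]
zb=74.3-11
h=cfit("side",np.vstack([box(73,55,46),[[50,-32,38],[-50,-32,36]]])[[0,2,3]],px([[48,207],[687,410],[130,525]]),[477,-204,0.02])
b=box(60,42,zb+4);b[2:,2]-=2
b=cfit("side",b,px([[108,182],[545,107],[640,335],[172,417]]),[477,-204,.02])
hl=HC+[0,0,zb+4]
c=cfit("side",hl[[1,2,3]],px([[588,317],[203,387],[150,203]]),[477,-204,.02])
for z in (46,40,34):
  for v in ([477.6,-204.3,np.radians(1.2)],):
    Rm=R.from_euler("z",v[2]).as_matrix()
    print(z,[((proj("side",Rm@(p+[0,0,z])+[v[0],v[1],0])-[295,265])*8).round(0) for p in HC[[1,2]]])
# top picture g: scale 8 offset (330,195)
gx=lambda a:np.array(a)/8.+[330,195]
print("top: housing -x+y rim corner (338,485), plate? ; predict")
for z in (46,20,0):
  print(z,[((proj("top",Rm@(p+[0,0,z])+[477.6,-204.3,0])-[330,195])*8).round(0) for p in box(73,55,0)])
print("board",[((proj("top",Rm@(p+[0,0,zb+4])+[479.7,-204.1,0])-[330,195])*8).round(0) for p in box(60,42,0)])
print("standoffs",[((proj("top",Rm@(p+[0,0,44])+[477.6,-204.3,0])-[330,195])*8).round(0) for p in HC])
print("holes",[((proj("top",Rm@(p+[0,0,zb+4])+[479.7,-204.1,0])-[330,195])*8).round(0) for p in HC])
for n,pz in dict(standoff0=44,hole0=zb).items():
  for cam in("side","top"):
    for m in mark_of(cam,n): 
      if m["score"]>.4: print(n,cam,m["score"],((np.array(m["centre"])-([295,265] if cam=="side" else [330,195]))*8).round(),atz(cam,m["centre"],pz).round(1))
E
```

```text
side [ 477.33 -204.83] 2.21 [-0.9 -0.1  0.6  0.5  0.2 -0.5]
side [ 479.02 -205.84] 1.56 [-0.3 -0.7  0.1 -0.6 -0.2  0.6  0.4  0.6]
side [ 478.17 -207.76] 1.63 [ 0.   0.1  0.1 -0.1 -0.1  0. ]
46 [array([578., 365.]), array([198., 431.])]
40 [array([577., 380.]), array([198., 446.])]
34 [array([575., 396.]), array([198., 462.])]
top: housing -x+y rim corner (338,485), plate? ; predict
46 [array([336., 442.]), array([200., 117.]), array([463.,  35.]), array([608., 355.])]
20 [array([331., 470.]), array([197., 148.]), array([457.,  66.]), array([599., 383.])]
0 [array([327., 491.]), array([195., 171.]), array([452.,  90.]), array([593., 404.])]
board [array([358., 374.]), array([244., 105.]), array([448.,  41.]), array([567., 307.])]
standoffs [array([276., 152.]), array([430., 103.]), array([527., 323.]), array([370., 374.])]
holes [array([277., 119.]), array([433.,  71.]), array([532., 292.]), array([373., 343.])]
standoff0 side 0.74 [184. 450.] [ 423.9 -241.    44. ]
standoff0 side 0.72 [506. 192.] [ 525.8 -170.7   44. ]
standoff0 side 0.69 [571. 358.] [ 527.8 -230.8   44. ]
standoff0 side 0.69 [125. 242.] [ 422.2 -168.    44. ]
standoff0 top 0.97 [561. 344.] [ 416.1 -246.2   44. ]
standoff0 top 0.92 [374. 382.] [ 423.  -173.5   44. ]
standoff0 top 0.57 [290. 165.] [ 519.9 -174.6   44. ]
hole0 side 0.96 [569. 330.] [ 524.2 -238.1   63.3]
hole0 side 0.58 [517. 142.] [ 527.7 -171.3   63.3]
hole0 side 0.55 [133. 202.] [ 423.8 -172.4   63.3]
hole0 top 0.78 [452.  84.] [ 524.5 -241.    63.3]
hole0 top 0.66 [301. 139.] [ 520.1 -177.6   63.3]
hole0 top 0.58 [525. 270.] [ 441.3 -239.    63.3]
hole0 top 0.57 [353. 334.] [ 436.7 -168.3   63.3]
```

Request:
{"fn": "move_arm", "kwargs": {
  "motion": [
    [[0,0,0],[-0.004,-0.0125,0.01],-1],
    [[0,0,0],[-0.004,-0.0125,0.03],-1],
    [[0,0,0],[-0.004,-0.0125,0.045],-1],
    [[0,0,0],[-0.004,-0.0125,0.06],-1],
    [[0,0,0],[-0.004,-0.0125,0.06],-1],
    [[0,0,0],[-0.004,-0.0125,0.06],-1]
  ]
}}

```text
time_s: 12.48
tool_pos: [479.2, -202.6, 66.9]
orientation: [-180.0, -0.0, 1.5]
contact_force: [-0.3, -0.1, -0.7]
gripper_width: 23.0
gripper_force: 49.5
```

```bash
python3 - <<'E'
from h import *
f=[]
for _ in range(4):
    grab_frame("side");o=observe();f.append(np.r_[o["contact_force"],o["wrist_torque"]])
print(np.mean(f,0).round(2),o["tool_pos"],o["time_s"])
E
```

```text
[-0.03 -0.09 -1.19  0.03  0.02 -0.01] [ 479.17306086 -202.61410622   66.9859631 ] 12.675
```

Request:
{"fn": "move_arm", "kwargs": {
  "motion": [
    [[0,0,0],[0,0,0.008],-1],
    [[0,0,0],[0,0,0.016],-1],
    [[0,0,0],[0,0,0.025],-1],
    [[0,0,0],[0,0,0.025],-1]
  ]
}}

```text
time_s: 13.18
tool_pos: [479.2, -202.7, 63.9]
orientation: [180.0, -0.0, 1.5]
contact_force: [-1.0, 0.9, 0.3]
gripper_width: 23.2
gripper_force: 49.7
```

```bash
cat > f.py <<'E'
from h import *
f=[]
for _ in range(4):
    grab_frame("side");o=observe();f.append(np.r_[o["contact_force"],o["wrist_torque"]])
print(np.mean(f,0).round(2),o["tool_pos"].round(2),o["orientation"].round(2),o["time_s"])
E
python3 f.py
```

```text
[ 0.08  0.25 -0.01 -0.04 -0.01  0.04] [ 479.21 -202.66   63.98] [ 1.7999e+02 -1.0000e-02  1.5200e+00] 13.375
```

Request:
{"fn": "move_arm", "kwargs": {
  "motion": [
    [[0,0,0],[0,0,0.008],-1],
    [[0,0,0],[0,0,0.016],-1],
    [[0,0,0],[0,0,0.025],-1],
    [[0,0,0],[0,0,0.033],-1],
    [[0,0,0],[0,0,0.033],-1]
  ]
}}

```text
time_s: 14.0
tool_pos: [479.3, -202.7, 60.1]
orientation: [180.0, -0.0, 1.5]
contact_force: [-0.6, -0.3, 5.4]
gripper_width: 23.0
gripper_force: 50.3
```

```bash
python3 f.py
```

```text
[-0.13 -0.73  5.19 -0.07  0.05  0.03] [ 479.3  -202.71   60.07] [ 1.7999e+02 -2.0000e-02  1.5100e+00] 14.2
```

Request:
{"fn": "move_arm", "kwargs": {
  "motion": [
    [[0,0,0],[0,0,0.008],-1],
    [[0,0,0],[0,0,0.016],-1],
    [[0,0,0],[0,0,0.025],-1],
    [[0,0,0],[0,0,0.033],-1],
    [[0,0,0],[0,0,0.033],-1]
  ]
}}

```text
time_s: 14.82
tool_pos: [479.4, -202.8, 56.4]
orientation: [180.0, -0.0, 1.5]
contact_force: [-2.1, 0.4, 9.5]
gripper_width: 23.2
gripper_force: 50.9
```

```bash
python3 f.py
```

```text
[-0.42  0.03  9.1   0.01  0.17  0.08] [ 479.41 -202.75   56.47] [ 1.7998e+02 -4.0000e-02  1.5100e+00] 15.025
```

Request:
{"fn": "move_arm", "kwargs": {
  "motion": [
    [[0,0,0],[0,0,0.008],-1],
    [[0,0,0],[0,0,0.016],-1],
    [[0,0,0],[0,0,0.025],-1],
    [[0,0,0],[0,0,0.025],-1]
  ]
}}

```text
time_s: 15.52
tool_pos: [479.5, -202.8, 53.7]
orientation: [180.0, -0.1, 1.5]
contact_force: [-1.0, 0.8, 13.4]
gripper_width: 23.0
gripper_force: 51.3
```

```bash
python3 f.py
```

```text
[-1.12  0.59 12.38  0.07  0.29  0.04] [ 479.51 -202.83   53.79] [ 1.7997e+02 -5.0000e-02  1.5100e+00] 15.725
```

Request:
{"fn": "move_arm", "kwargs": {
  "motion": [
    [[0,0,0],[0,0,0.008],-1],
    [[0,0,0],[0,0,0.016],-1],
    [[0,0,0],[0,0,0.016],-1]
  ]
}}

```text
time_s: 16.1
tool_pos: [479.6, -202.8, 51.4]
orientation: [180.0, -0.1, 1.5]
contact_force: [0.0, -0.4, 6.8]
gripper_width: 23.2
gripper_force: 50.9
```

```bash
python3 f.py
```

```text
[-0.12 -0.15  5.99 -0.02  0.    0.04] [ 479.62 -202.87   51.36] [ 1.7997e+02 -5.0000e-02  1.5000e+00] 16.3
```

Request:
{"fn": "move_arm", "kwargs": {
  "motion": [
    [[0,0,0],[0,0,0.008],-1],
    [[0,0,0],[0,0,0.016],-1],
    [[0,0,0],[0,0,0.025],-1],
    [[0,0,0],[0,0,0.025],-1]
  ]
}}

```text
time_s: 16.8
tool_pos: [479.6, -202.9, 48.6]
orientation: [180.0, -0.1, 1.5]
contact_force: [-0.4, 0.3, 10.8]
gripper_width: 23.0
gripper_force: 51.3
```

```bash
python3 f.py
```

```text
[-0.85 -0.17 10.45  0.09  0.13  0.03] [ 479.62 -202.85   48.67] [ 1.7997e+02 -6.0000e-02  1.5000e+00] 17.0
```

Request:
{"fn": "move_arm", "kwargs": {
  "motion": [
    [[0,0,0],[0,0,0.008],-1],
    [[0,0,0],[0,0,0.016],-1],
    [[0,0,0],[0,0,0.025],-1],
    [[0,0,0],[0,0,0.025],-1]
  ]
}}

```text
time_s: 17.5
tool_pos: [479.6, -202.9, 45.9]
orientation: [180.0, -0.1, 1.5]
contact_force: [-0.9, -0.0, 14.1]
gripper_width: 22.7
gripper_force: 51.9
```

```bash
python3 f.py
```

```text
[-1.41e+00  9.00e-02  1.43e+01  1.50e-01  2.80e-01  1.00e-02] [ 479.62 -202.88   46.02] [ 1.7997e+02 -6.0000e-02  1.5100e+00] 17.7
```

Request:
{"fn": "move_arm", "kwargs": {
  "motion": [
    [[0,0,0],[0,0,-0.02],-1],
    [[0,0,0],[0,0,-0.04],-1],
    [[0,0,0],[0,0,-0.06],-1],
    [[0,0,0],[0,0,-0.078],-1],
    [[0,0,0],[0,0,-0.078],-1]
  ]
}}

```text
time_s: 18.32
tool_pos: [479.3, -202.6, 54.3]
orientation: [-180.0, -0.0, 1.5]
contact_force: [1.7, -0.6, 0.7]
gripper_width: 23.1
gripper_force: 50.2
```

```bash
python3 f.py
```

```text
[ 0.7  -0.52  1.43 -0.05 -0.25 -0.02] [ 479.17 -202.59   54.25] [-179.99   -0.      1.5 ] 18.525
```

Request:
{"fn": "move_arm", "kwargs": {
  "motion": [
    [[0,0,0],[0,0,0],-0.06],
    [[0,0,0],[0,0,0],-0.06],
    [[0,0,0],[0,0,0],-0.06],
    [[0,0,0],[0,0,-0.1],-0.06],
    [[0,0,0],[0,0,-0.35],-0.06],
    [[0,0,0],[0,0,-0.7],-0.06],
    [[0,0,0],[0,0,-1],-0.06]
  ]
}}

```text
time_s: 19.4
tool_pos: [479.2, -202.7, 176.7]
orientation: [180.0, -0.1, 1.5]
contact_force: [0.4, 0.2, -0.6]
gripper_width: 40.1
gripper_force: 0.0
```

Request:
{"fn": "move_arm", "kwargs": {
  "motion": [
    [[0,0,0],[0,-0.4,-0.2],-0.06],
    [[0,0,0],[0,-0.8,-0.3],-0.06],
    [[0,0,0],[0,-1,-0.3],-0.06],
    [[0,0,0],[0,-1,-0.3],-0.06]
  ]
}}

```text
time_s: 19.9
tool_pos: [475.6, -81.2, 211.4]
orientation: [180.0, -0.0, 1.7]
contact_force: [0.2, -0.5, -0.0]
gripper_width: 40.6
gripper_force: 0.0
```

```bash
python3 f.py; python3 - <<'E'
from h import *
s=np.mean([grab_frame("side")[:,:,::-1] for _ in range(4)],0).astype(np.uint8)
cv2.imwrite("pics/i.png",cv2.resize(s[265:340,295:395],(800,600),interpolation=cv2.INTER_CUBIC))
for z in (0,3,6,9):
  b=box(60,42,48+z);Rm=R.from_euler("z",1.4,degrees=True).as_matrix()
  print(z,[((proj("side",Rm@p+[477.6,-204.3,0])-[295,265])*8).round(0) for p in b])
E
```

```text
[-0.41 -0.64 -0.26  0.03 -0.   -0.01] [476.13 -83.56 210.59] [ 1.7998e+02 -1.0000e-02  1.4700e+00] 20.1
0 [array([101., 223.]), array([537., 150.]), array([627., 382.]), array([168., 463.])]
3 [array([101., 215.]), array([537., 142.]), array([628., 374.]), array([168., 455.])]
6 [array([100., 207.]), array([538., 134.]), array([629., 366.]), array([168., 447.])]
9 [array([100., 199.]), array([538., 126.]), array([629., 358.]), array([168., 439.])]
```

View pics/i.png

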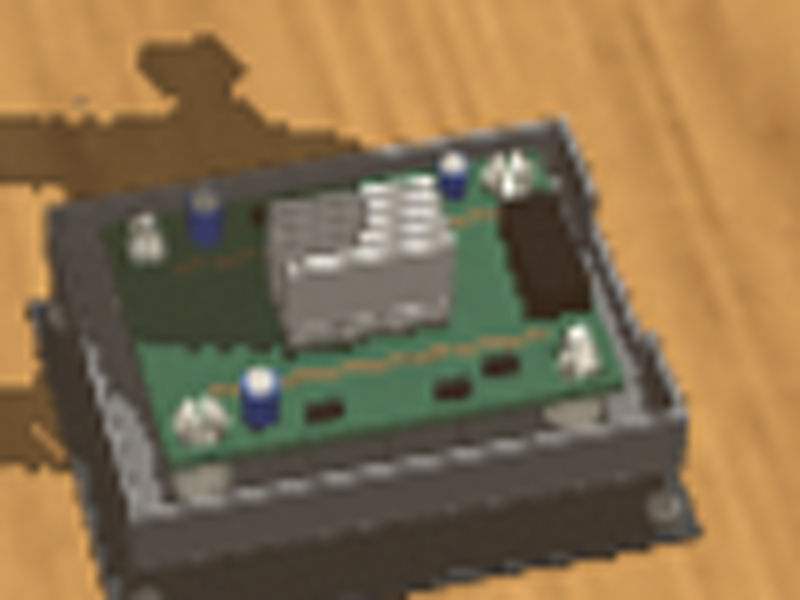

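The picture shows all four prongs up through the holes. The board corners at about (105,228), (625,385) and (175,467) match the fully seated prediction, and the gripper is clear.

```bash
python3 -c "
from rig import *
print(sign_off())"
```

```text
the job is handed in; nothing more can be done
None
```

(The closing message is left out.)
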